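# Hook the vial block under the shaker's lip and click it down

## Task

Fit the loose aluminium vial block on the bench shaker: with its front tilted up, hook the tongue at its back fully home under the platform's lip, rotate the front down, and press it until the spring catch has closed over the front ledge and the block lies flat. The shaker's drive is delicate: feel your way with no more than about 15 N, and do not let the block drop on it. Do not disturb the vials and the beaker standing by, and let go at the end.

Things in the scene. Friction and masses are not known exactly. Their poses are not given: they have to be found in the camera images.
- shaker: Small white bench shaker, fixed, grey sloped control panel in front. Origin: underside of the housing below the mid-stroke centre of its platform; +x to the back (lip side), -x to panel and catch, z up. Housing x -120 to +78 mm, y +-70 mm, 47 mm high; on it a flat aluminium platform, 126 x 126 mm, surface at z = 60 mm.
- platform_mid (a point): Centre of the platform's surface IF it stood at mid-stroke (shaker axes). It has stopped anywhere along its stroke: platform, lip, guides and catch together are shifted by up to 13 mm along +x or -x. The shift is not reported: see it or feel for it. The drive locks itself; the platform does not yield.
- slot_mid (a point): Where the slot's bottom meets its end at mid-stroke (add the shift): foot of the steel stop wall, 55.5 mm behind platform_mid. A lip, 84 mm wide in y, 4 mm thick, overhangs 5 mm forward from the stop, 7 mm above the platform (its top at 11 mm). Steel side guides, 9 mm high, run from 6 mm behind this point to 34 mm in front, inner faces at y = +-57.5 mm.
- catch_mid (a point): Nose of the closed spring catch at mid-stroke (add the shift), 47.5 mm in front of platform_mid, 7 mm above the platform; from it a steep ramp climbs 9.4 mm while running 5 mm to -x. A block hooked fully home rests with its ledge on the ramp, front 6 to 7 degrees up. If it is over about 2 mm short of the stop, the ledge lands on top of the catch and cannot go down.
- catch (a joint): Travel (m) of the spring catch, 34 mm wide steel with a black thumb tab: 0 = sprung closed, grows to 0.007 as it is pushed towards -x; spring 3 N closed, plus 0.4 N per mm. Pressing the block's front land down with about 3 to 10 N drives the ledge down the ramp: the catch gives 3 mm, then clicks back over the ledge.
- block_handle (a point): Centre of the black lifting bar of the loose aluminium vial block (0.4 to 0.6 kg, standing on the table); block axes: +x to its back (three wells, tongue), z up. Bar 12 mm thick in x, 46 mm long in y, from 28 to 64 mm above the underside. Body 90 x 108 x 28 mm, from x = -35 (front) to +55 mm (back) of this point; bare land between bar and front, 28 mm high, for pressing.
- block_tongue (a point): Middle of the lower tip edge of the block's back tongue: 65 mm to the block's +x from the bar's centre, 46 mm below it; block axes. The tongue sticks out 10 mm from the back face at the bottom, 70 mm wide, 4.5 mm thick.
- block_front (a point): Middle of the lower tip edge of the block's front ledge: 41 mm to the block's -x from the bar's centre, 46 mm below it; block axes. The ledge sticks out 6 mm from the front face at the bottom, 50 mm wide, 5 mm thick.
- vial_a: Bystander: glass vial with white cap, 28 mm wide, 60 mm high, origin at its underside.
- vial_b: Bystander: glass vial with black cap, 28 mm wide, 60 mm high, origin at its underside.
- beaker: Bystander: small glass beaker, 46 mm wide, 60 mm high, origin at its underside.

How it is judged:
At the end, for the whole second after the job is handed in: The block lies at rest, flat on the platform (tongue and front ledge within 2.5 mm of its surface), tongue at the back under the lip, centred between the side guides (within 8 mm) and in line with the shaker within 0.1 rad, and the catch sprung closed over the front ledge (within 1.2 mm) (z of block_tongue in the frame of shaker between 0.057 and 0.0625 m and z of block_front in the frame of shaker between 0.057 and 0.0625 m and x of block_tongue in the frame of shaker above 0.03 m and y of block_handle in the frame of shaker between -0.008 and 0.008 m and angle between the x axis of block_handle and the x axis of shaker, either way round below 0.1 rad and value of joint catch below 0.0012 m and linear speed of block below 0.01 m/s); the robot touches nothing.
It fails at once if while the block's front is still raised well above the catch, anything is pushed against the shaker with more than 22 N (contact force between anything else and shaker above 22 N and z of block_front in the frame of shaker above 0.078 m).
It fails at once if anything is forced against the shaker, or drops on it, with more than 30 N at any time (contact force between anything else and shaker above 30 N).
It fails at once if a bystanding vial or the beaker is pushed more than 2 cm or tipped (distance of any of vial_a, vial_b, beaker from where it was at the start of the episode above 0.02 m or angle between any of vial_a, vial_b, beaker's own z axis and vertical above 0.5 rad).
It also fails if it takes over 48 s, if anything falls off the work surface, if the arm or the gripper's body presses on something with over 40 N, if the wrist force passes 120 N, or if a joint passes its speed limit or range.

## Robot

A 7-joint arm with a two-finger parallel gripper is mounted at the origin on a cart in front of the work surface, level with it; the furniture and walls round the work are solid. World frame = base frame: x ahead of the robot, y to its left, z up, the work surface at z = 0. Lengths are in m, angles in rad, forces in N, time in s.
With the tool pointing down it reaches from about 0.425 to 0.875 m from the base axis. Payload 8.4 kg.
Tool frame: the origin (TCP) lies midway between the tips of the shut fingers; the grasp point (between the pads) lies 19 mm behind it; z points along the fingers, y is the line along which they close (so a half turn about z gives the same grasp; the last joint's range is limited). The gripper opens to 85 mm and grips with 20 to 120 N. Pads are 22 mm wide; open, the fingers measure 114 mm over their backs; the gripper's body (76 mm by 85 mm) begins 54 mm behind the grasp point. The pads swing forward as they close: fully open they stand 13 mm farther back than shut.
Start: joints at [1.063, 0.333, 0.04, 1.465, -0.013, 1.343, -0.059], TCP at [0.258, -0.596, 0.231] pointing down, gripper open.
Joint ranges: [-2.58, 2.58], [-0.38, 2.09], [-1.3, 1.39], [0.25, 2.4], [-1.5, 4.64], [0.08, 2.09], [-2.65, 2.65]. Speed limits (rad/s): [2.22, 2.22, 2.79, 2.79, 3.14, 3.14, 3.14].

## Interface

Orientations are given as a unit quaternion [x, y, z, w].
In Python, from cell import manip, optics, ticket, finder gives the robot as it stands. The module is installed in compiled form; this text tells all that it offers.
- The arm moves only by the tool carry_out, never from a script. Its argument "targets" is a list that holds one entry, the list of rows, each a list of 6 numbers: the shift along the tool's x, y, z in mm, then the turn, a rotation vector about the tool's x, y, z in degrees. A call has 1 to 12 rows; each row is the pose to reach, as a shift and turn from the pose commanded when the call began, along the tool's axes at that moment; what a row does not reach only later rows make up. A row lasts 1/10 s, in which the tool goes at most 50 mm and 8.59 degrees, less where a joint would pass 70% of its speed; a pose out of reach is approached as far as the arm can. A call with a gripper value outside its range is refused whole. "hand" is the finger opening in mm, from 0 to 85.4, set as the call begins (left out, the last holds). The fingers move at their own pace and stop on an object; "newtons" is the grip in N (left out, the last holds). Time passes only in rows, so rows that repeat a pose let the fingers close. It gives the time, the measured TCP pose, the force, the opening and the grip force at its end, in the units of the state.
- manip.get_obs(): the state, without advancing time (a new reading comes with each control period).
- optics.camera(name): name is "scene" or "top" or "wrist"; returns (picture, depth): 480x640x3 uint8, red, green, blue; 480x640 float32, m along the optical axis (not along the pixel's ray), 0 where there is no reading.
- optics.camera_params(name): a dict with "camera_matrix" (3x3 intrinsics, pixels), "view" (4x4, takes a point from world to camera coordinates); the wrist camera has in their place "mount" (4x4, takes a point from camera to tool coordinates, whose origin is the TCP and whose axes are the flange's). Camera axes: x right, y down, z forward; pixel columns grow to the right and rows downward; lengths in m; the calibration is good to about 2 mm. A picture is of the moment at which its call begins: read the wrist's pose just before it. camera_params takes no time and is no camera call.
- ticket.finish_job(): hands the job in; it is judged then, once.
Trained networks look in the newest picture that a camera, given by its name, has taken for a name from the list of things; names that differ only in an ending like _2 or _b are one class to them, and where a whole thing is asked for, a point or a joint stands for the part that bears it (a point fixed in the world has none). Each returns a list of dicts, best first, with "p" (0 to 1); they miss things now and then, are a little off and sometimes report something else, mostly with a low value. They report only what shows in the picture. A call takes as long as a camera call.
- finder.find_in(camera, thing): "extent" ([left, top, width, height] in pixels, round what is visible of it).
The state is a dict: "time": time; "joint_positions": joint angles; "qvel": joint speeds; "effort": joint torques, N m; "tool_pos": TCP position; "orientation": TCP orientation; "contact_force": force on the tool from outside, world axes, zero at the start; "moment": the same for the moment, N m; "width": finger opening in m; "gripper_force": force on a finger pad.
Only numpy, scipy, OpenCV 4.12 (cv2) and the standard library are available. Lean on these libraries where they do the work, as an engineer would, in place of code of your own. Each camera call takes 0.05 s, during which the arm holds its last target. There are 200 camera calls.

## Working session

There is one attempt and no reset: what is moved stays moved. The work goes in short steps, Python scripts to look and compute and a tool call to move; the robot and the scene stay as the last step left them, time stands still between calls to the robot, and variables do not carry over. Pictures are saved under pics/ and viewed, at most 10 in all, crops included, and the job is handed in when it is done.

Besides the shell and the picture viewer there is one more tool, called as a command line: name --argument value ..., lists and objects as JSON in quotes. carry_out: Moves the arm, as the interface text tells. Its arguments: {"type":"object","properties":{"targets":{"type":"array"},"hand":{"type":"number"},"newtons":{"type":"number"}},"required":["targets"]}

```bash
mkdir -p pics
cat > h.py <<'E'
import numpy as np, cv2
from scipy.spatial.transform import Rotation as R
from cell import manip, optics, ticket, finder
def snap(cam):
    o=manip.get_obs(); p,d=optics.camera(cam); pr=optics.camera_params(cam)
    K=np.array(pr["camera_matrix"])
    if cam=="wrist":
        T=np.eye(4);T[:3,:3]=R.from_quat(o["orientation"]).as_matrix();T[:3,3]=o["tool_pos"]
        M=T@np.array(pr["mount"])
    else: M=np.linalg.inv(np.array(pr["view"]))
    return p,d,K,M
def cloud(d,K,M):
    v,u=np.mgrid[:480,:640]
    c=np.stack([(u-K[0,2])/K[0,0]*d,(v-K[1,2])/K[1,1]*d,d],-1)
    w=c@M[:3,:3].T+M[:3,3]; w[d==0]=np.nan
    return w
def save(n,p): cv2.imwrite(f"pics/{n}.png",cv2.cvtColor(p,cv2.COLOR_RGB2BGR))
E
python3 - <<'E'
from h import *
o=manip.get_obs(); print(o["time"],o["tool_pos"],o["orientation"],o["contact_force"])
for c in("top","scene"):
    p,d,K,M=snap(c); save(c,p); np.savez(c,p=p,d=d,K=K,M=M); W=cloud(d,K,M); print(c,M[:3,3])
    for t in("shaker","block_handle","catch","vial_a","beaker"):
        for r in finder.find_in(c,t)[:2]:
            l,tp,w,h=map(int,r["extent"]); s=W[tp:tp+h,l:l+w].reshape(-1,3); s=s[s[:,2]>0.01]
            print(t,round(r["p"],2),[l,tp,w,h],np.nanmedian(s,0).round(3) if len(s) else "")
E
```

```text
0.0 [ 0.25819215 -0.59602797  0.23041964] [ 9.79186032e-01  2.02963206e-01 -2.13971706e-04 -7.78339987e-04] [ 0.05740375 -0.43606533 -0.59752253]
top [0.43606173 0.15129269 0.92925534]
shaker 0.75 [215, 158, 107, 118] [0.577 0.276 0.059]
block_handle 0.97 [355, 269, 57, 55] [0.406 0.051 0.029]
catch 0.59 [274, 224, 10, 11] [0.551 0.254 0.075]
vial_a 0.63 [305, 308, 11, 12] [0.389 0.197 0.059]
vial_a 0.51 [277, 315, 13, 12] [0.373 0.247 0.059]
scene [-0.00306458  0.52354213  0.60895305]
shaker 0.72 [163, 206, 151, 112] [0.554 0.288 0.048]
block_handle 0.81 [377, 243, 91, 68] [0.4   0.061 0.028]
catch 0.59 [253, 235, 19, 20] [0.554 0.253 0.062]
catch 0.39 [325, 322, 21, 41] [0.361 0.254 0.043]
vial_a 0.97 [345, 297, 23, 38] [0.38  0.204 0.042]
vial_a 0.87 [325, 322, 19, 43] [0.361 0.254 0.043]
beaker 0.94 [287, 294, 32, 51] [0.423 0.263 0.039]
```

```bash
python3 -c "
import cv2,numpy as np
a=cv2.imread('pics/top.png');b=cv2.imread('pics/scene.png')
cv2.imwrite('pics/both.png',np.vstack([cv2.resize(a,(400,300)),cv2.resize(b,(400,300))]))"
```

```text
(no output)
```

View pics/top.png

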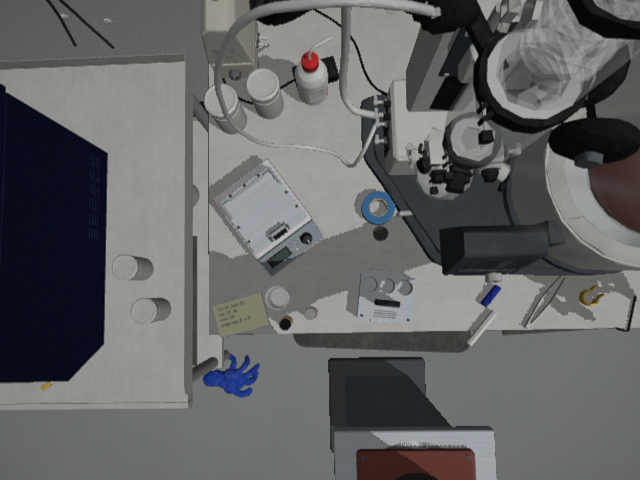

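View pics/scene.png

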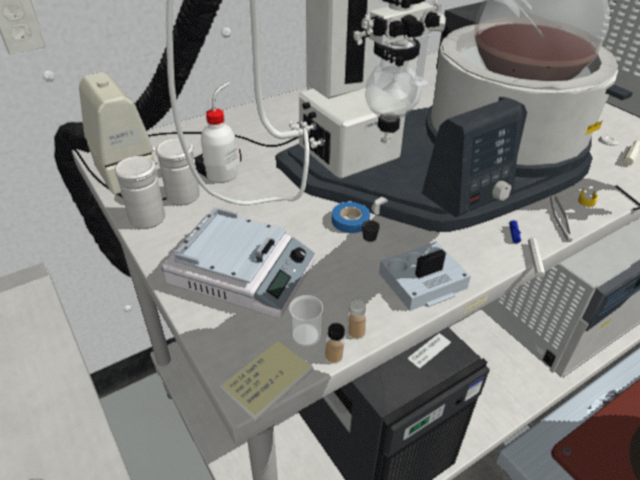

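The top view shows the shaker centred near (265,215), with its panel to the lower right. The block is at (385,297) with its wells up, towards world +x. The vials are at (285,323) and (310,313), and the beaker at (277,297). Next I'll measure more precisely.

Run:
```python
from h import *
for c in("top","scene"):
    f=np.load(c+".npz"); W=cloud(f["d"],f["K"],f["M"]); X,Y,Z=W[...,0],W[...,1],W[...,2]
    def rect(m,n):
        pts=W[m][:,:2].astype(np.float32)
        if len(pts)<5: print(n,len(pts));return
        r=cv2.minAreaRect(pts*1000); print(c,n,len(pts),np.round(r[0],1),np.round(r[1],1),round(r[2],1),"z",np.median(W[m][:,2]).round(4))
    b=(abs(X-.41)<.09)&(abs(Y-.05)<.09)
    rect(b&(Z>.022)&(Z<.034),"blocktop"); rect(b&(Z>.05),"bar"); 
    s=(abs(X-.6)<.14)&(abs(Y-.28)<.14)
    rect(s&(Z>.055)&(Z<.064),"plat"); rect(s&(Z>.042)&(Z<.051),"housing"); rect(s&(Z>.066)&(Z<.09),"lip etc")
    print("high over shaker", [ (W[s&(Z>.1)].min(0).round(2),W[s&(Z>.1)].max(0).round(2)) if (s&(Z>.1)).any() else None])
    m=(X>.45)&(X<.95)&(Y>-.05)&(Y<.4)&(Z>.12)
    print("tall",m.sum(),W[m].min(0).round(2),W[m].max(0).round(2))
```

```text
top blocktop 1826 [437.1  32.7] [129.9 138. ] 83.2 z 0.0287
top bar 155 [404.8  48.2] [45.2 11.9] 83.4 z 0.0641
top plat 3471 [616.3 274.1] [149.1 175.1] 35.5 z 0.0604
top housing 1567 [599.3 260.3] [191.6 193.9] 34.2 z 0.0461
top lip etc 604 [617.9 266.7] [139.1 172.5] 47.8 z 0.0717
high over shaker [(array([0.64, 0.14, 0.1 ]), array([0.72, 0.31, 0.62]))]
tall 39849 [ 0.56 -0.05  0.12] [0.95 0.39 0.7 ]
scene blocktop 2238 [437.6  34.4] [131.5 141.8] 82.5 z 0.0282
scene bar 335 [404.7  49.1] [47.4 13.3] 83.3 z 0.0625
scene plat 4191 [616.3 277. ] [152.1 174.3] 35.9 z 0.0604
scene housing 2087 [598.2 261.6] [190.7 192.5] 34.8 z 0.0462
scene lip etc 785 [617.3 269.8] [140.5 173.4] 48.2 z 0.0715
high over shaker [(array([0.69, 0.28, 0.1 ]), array([0.72, 0.31, 0.39]))]
tall 22716 [ 0.56 -0.05  0.12] [0.95 0.39 0.39]
```

```bash
cat >> h.py <<'E'
def Q(yaw,tilt=0):
    """tool y along azimuth yaw(deg) when vertical, then front-up tilt: block x (=tool y) dips"""
    a=np.radians(yaw); y=np.array([np.cos(a),np.sin(a),0]); z=np.array([0,0,-1.]); x=np.cross(y,z)
    m=R.from_matrix(np.c_[x,y,z]); ax=np.cross([0,0,1.],y)  # +turn about this left axis dips y
    return R.from_rotvec(ax*np.radians(tilt))*m
def rel(pos,rot,base=None):
    if base is None:
        o=manip.get_obs(); base=(np.array(o["tool_pos"]),R.from_quat(o["orientation"]))
    p,r=base
    return np.r_[r.inv().apply(np.array(pos)-p)*1000,np.degrees((r.inv()*rot).as_rotvec())].round(1).tolist()
E
python3 - <<'E'
from h import *
W=None
for c in("top","scene"):
    f=np.load(c+".npz"); W=cloud(f["d"],f["K"],f["M"]); X,Y,Z=W[...,0],W[...,1],W[...,2]
    for y0 in np.arange(-.6,.45,.1):
        print(c,round(y0,1),[round(float(np.nanmax(np.where((X>x0)&(X<x0+.1)&(Y>y0)&(Y<y0+.1),Z,-1))),2) for x0 in np.arange(.2,.9,.1)])
for p,yaw in(((.42,-.40,.23),-45),((.47,-.2,.23),-25),((.43,.049,.22),-6.6)): print(rel(p,Q(yaw)))
E
```

```text
top -0.6 [-0.86, -1.0, -1.0, -1.0, -1.0, -1.0, -1.0]
top -0.5 [-0.86, 0.01, 0.01, -1.0, -1.0, -1.0, -1.0]
top -0.4 [-0.86, 0.02, 0.23, 0.26, -1.0, -1.0, -1.0]
top -0.3 [-0.86, 0.01, 0.23, 0.33, 0.34, 0.23, -1.0]
top -0.2 [-0.86, 0.02, 0.21, 0.46, 0.48, -1.0, -1.0]
top -0.1 [-0.86, 0.03, 0.21, 0.7, 0.56, 0.49, 0.0]
top -0.0 [-0.86, 0.07, 0.07, 0.69, 0.68, 0.52, 0.31]
top 0.1 [-0.86, 0.06, 0.03, 0.05, 0.62, 0.41, 0.32]
top 0.2 [-0.86, 0.06, 0.06, 0.08, 0.6, 0.22, 0.32]
top 0.3 [-0.86, 0.02, 0.04, 0.07, 0.34, 0.25, 0.19]
top 0.4 [-0.87, 0.0, 0.01, 0.0, 0.01, 0.0, 0.01]
scene -0.6 [-1.0, 0.0, 0.02, 0.01, -0.52, -0.7, -1.0]
scene -0.5 [-1.0, 0.01, 0.22, 0.32, -0.69, -0.7, 0.0]
scene -0.4 [-0.87, 0.02, 0.3, 0.34, 0.19, 0.23, 0.0]
scene -0.3 [-1.0, 0.01, 0.23, 0.34, 0.33, 0.23, 0.05]
scene -0.2 [-1.0, 0.02, 0.21, 0.23, 0.23, 0.05, -1.0]
scene -0.1 [-1.0, 0.03, 0.21, 0.38, 0.36, 0.33, 0.0]
scene -0.0 [-1.0, 0.07, 0.07, 0.38, 0.37, 0.34, 0.32]
scene 0.1 [-1.0, 0.06, 0.03, 0.05, 0.07, 0.34, 0.34]
scene 0.2 [-1.0, 0.06, 0.06, 0.08, 0.39, 0.2, 0.34]
scene 0.3 [-1.0, 0.01, 0.05, 0.07, 0.36, 0.25, 0.19]
scene 0.4 [-1.0, 0.01, 0.01, 0.0, 0.0, 0.0, 0.0]
[226.4, -116.0, 1.3, -0.0, -0.0, -21.6]
[351.8, -279.6, 1.3, -0.0, -0.0, -41.6]
[414.0, -524.0, 11.4, -0.0, -0.0, -60.0]
```

Run:
```python
from h import *
from scipy.interpolate import interp1d
P=np.array([[.258,-.596,.23],[.30,-.50,.36],[.34,-.36,.38],[.38,-.24,.38],[.42,-.1,.36],[.425,.04,.28]])
s=np.r_[0,np.cumsum(np.linalg.norm(np.diff(P,axis=0),axis=1))]; f=interp1d(s,np.c_[P,[-66.6,-59,-46,-34,-18,-6.6]].T)
n=int(np.ceil(s[-1]/.048)); print(n)
for t in np.linspace(0,s[-1],n+1)[1:]:
    v=f(t); print(rel(v[:3],Q(v[3])))
```

```text
16
[21.3, -20.5, -35.1, -0.0, -0.0, -2.1]
[42.8, -40.5, -71.6, -0.0, -0.0, -4.2]
[64.3, -60.5, -108.0, -0.0, -0.0, -6.4]
[89.2, -87.4, -131.4, -0.0, -0.0, -9.4]
[118.6, -123.2, -137.8, -0.0, -0.0, -13.5]
[148.0, -159.1, -144.2, -0.0, -0.0, -17.6]
[178.0, -194.6, -148.7, -0.0, -0.0, -21.9]
[209.2, -229.5, -148.7, -0.0, -0.0, -26.3]
[240.4, -264.3, -148.7, -0.0, -0.0, -30.8]
[270.6, -299.8, -144.9, -0.0, -0.0, -35.6]
[300.0, -335.6, -138.5, -0.0, -0.0, -40.7]
[329.4, -371.4, -132.2, -0.0, -0.0, -45.8]
[353.4, -407.7, -118.3, -0.0, -0.0, -50.1]
[370.9, -444.4, -95.1, -0.0, -0.0, -53.4]
[388.4, -481.0, -71.9, -0.0, -0.0, -56.7]
[405.9, -517.7, -48.6, -0.0, -0.0, -60.0]
```

carry_out --targets '[[[21,-20,-35,0,0,-2],[43,-40,-72,0,0,-4],[64,-60,-108,0,0,-6],[89,-87,-131,0,0,-9.5],[119,-123,-138,0,0,-13.5],[148,-159,-144,0,0,-17.5],[178,-195,-149,0,0,-22],[209,-229,-149,0,0,-26],[240,-264,-149,0,0,-31],[271,-300,-145,0,0,-35.5],[300,-336,-138,0,0,-40.5],[329,-371,-132,0,0,-46]]]' --hand 40 --newtons 80

```text
time: 1.8
tool_pos: [0.4129, -0.1232, 0.3634]
orientation: [0.821, 0.571, 0.0, 0.0]
contact_force: [1.1, -0.4, -0.7]
width: 0.0403
gripper_force: 0.0
```

Run:
```python
from h import *
for p in ((.424,-.05,.33),(.425,0,.30),(.415,.04,.27),(.405,.049,.22)): print(rel(p,Q(-6.6)))
```

```text
[72.5, -15.1, 33.4, 0.1, 0.0, -13.8]
[119.7, -31.6, 63.3, 0.1, 0.0, -13.8]
[153.8, -54.9, 93.3, 0.1, 0.0, -13.8]
[158.7, -67.5, 143.3, 0.1, 0.0, -13.8]
```

carry_out --targets '[[[36,-7,16,0,0,-7],[72,-15,33,0,0,-14],[120,-32,63,0,0,-14],[154,-55,93,0,0,-14],[158,-65,125,0,0,-14],[159,-68,143,0,0,-14],[159,-68,143,0,0,-14],[159,-68,143,0,0,-14]]]'

```text
time: 2.6
tool_pos: [0.4054, 0.0473, 0.2212]
orientation: [0.747, 0.665, 0.0, 0.0]
contact_force: [0.4, -0.5, -0.1]
width: 0.0398
gripper_force: 0.0
```

Run:
```python
from h import *
o=manip.get_obs(); print(o["tool_pos"],o["joint_positions"],R.from_quat(o["orientation"]).as_matrix().round(3))
p,d,K,M=snap("wrist"); save("w1",p); W=cloud(d,K,M); X,Y,Z=np.moveaxis(W,2,0)
b=(abs(X-.41)<.1)&(abs(Y-.05)<.1)
for n,m in(("bar",b&(Z>.057)&(Z<.07)),("top",b&(Z>.024)&(Z<.034)&(abs(X-.415)<.065)&(abs(Y-.048)<.065))):
    print(n,m.sum(), cv2.minAreaRect((W[m][:,:2]*1000).astype(np.float32)) if m.sum()>5 else "", np.median(W[m],0) if m.any() else "")
print(finder.find_in("wrist","block_handle")[:2])
```

```text
[0.40538286 0.04730921 0.22116202] [ 0.47009026 -0.1543906  -0.61834366  1.99287146 -0.09314138  1.27544797
 -0.23050986] [[ 0.115  0.993  0.001]
 [ 0.993 -0.115 -0.   ]
 [-0.     0.001 -1.   ]]
bar 725 ((403.4841613769531, 50.39883804321289), (44.802635192871094, 11.482429504394531), 83.20932006835938) [0.40358011 0.05108468 0.06489287]
top 7656 ((413.54052734375, 48.21377944946289), (108.74722290039062, 90.43136596679688), 83.15587615966797) [0.40740306 0.05600814 0.02902563]
[{'extent': [279.7, 148.0, 105.0, 116.4], 'p': 0.62}]
```

View pics/w1.png

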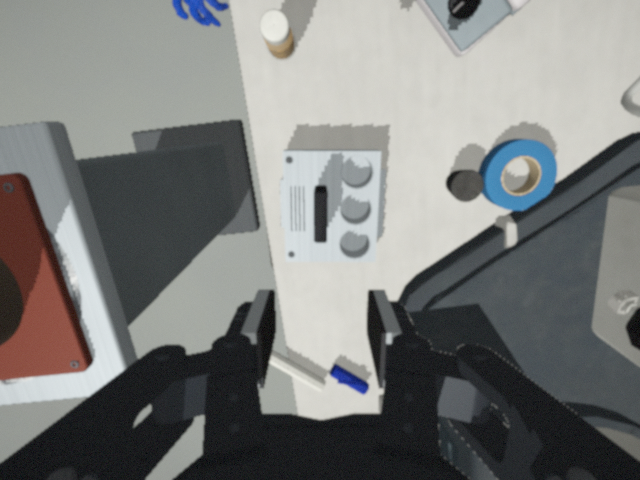

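The wrist view shows the block at (335,205), with the bar at (321,213) lined up between the fingers. I'll descend and grip.

carry_out --targets '[[[2.5,-2,45,0,0,0],[2.5,-2,90,0,0,0],[2.5,-2,135,0,0,0],[2.5,-2,170,0,0,0],[2.5,-2,186,0,0,0],[2.5,-2,186,0,0,0],[2.5,-2,186,0,0,0]]]'

```text
time: 3.4
tool_pos: [0.4045, 0.0502, 0.0354]
orientation: [0.747, 0.665, 0.001, 0.0]
contact_force: [-0.2, -0.4, 0.3]
width: 0.0398
gripper_force: 0.0
```

carry_out --targets '[[[0,0,0,0,0,0],[0,0,0,0,0,0],[0,0,0,0,0,0],[0,0,0,0,0,0],[0,0,0,0,0,0]]]' --hand 5 --newtons 90

```text
time: 3.9
tool_pos: [0.4048, 0.0502, 0.0358]
orientation: [0.747, 0.665, 0.001, 0.001]
contact_force: [-0.5, -0.4, 7.4]
width: 0.0106
gripper_force: 88.0
```

carry_out --targets '[[[0,0,-10,0,0,0],[0,0,-40,0,0,0],[0,0,-85,0,0,0],[0,0,-130,0,0,0],[0,0,-165,0,0,0],[0,0,-165,0,0,0]]]'

```text
time: 4.5
tool_pos: [0.4056, 0.0508, 0.2045]
orientation: [0.746, 0.665, 0.003, 0.003]
contact_force: [-0.5, -0.8, -5.1]
width: 0.0103
gripper_force: 88.6
```

Run:
```python
from h import *
A=[]
for c in("top","scene"):
    f=np.load(c+".npz"); W=cloud(f["d"],f["K"],f["M"]); X,Y,Z=np.moveaxis(W,2,0)
    s=(abs(X-.59)<.17)&(abs(Y-.27)<.17)
    m=(s&(Z>.02)&(Z<.09)).astype(np.uint8); m=cv2.morphologyEx(m,cv2.MORPH_OPEN,np.ones((5,5)))
    n,l,st,_=cv2.connectedComponentsWithStats(m); k=1+np.argmax(st[1:,4]); q=l==k
    r=cv2.minAreaRect((W[q][:,:2]*1000).astype(np.float32)); print(c,np.round(r[0],1),np.round(r[1],1),round(r[2],2),st[k])
    A.append(W[q]); np.save("sh_"+c,W[q])
    # hose
    h=(X>.5)&(X<.75)&(Y>.12)&(Y<.4)&(Z>.1); pts=W[h]
    for x0 in np.arange(.5,.75,.05):
        for y0 in np.arange(.12,.4,.07):
            t=pts[(pts[:,0]>x0)&(pts[:,0]<x0+.05)&(pts[:,1]>y0)&(pts[:,1]<y0+.07)]
            if len(t)>3: print("hose",x0.round(2),y0.round(2),len(t),t[:,2].min().round(2),t[:,2].max().round(2))
```

```text
top [582.2 279.5] [198.9 140.8] 35.66 [ 214  160  109  115 6677]
hose 0.6 0.12 588 0.6 0.62
hose 0.65 0.12 259 0.6 0.61
hose 0.65 0.19 767 0.49 0.6
hose 0.65 0.26 494 0.19 0.5
hose 0.7 0.26 126 0.1 0.25
scene [581.  280.9] [198.1 141.7] 36.06 [ 162  208  152  104 9609]
hose 0.65 0.26 751 0.2 0.39
hose 0.7 0.26 330 0.1 0.25
```

```bash
cat >> h.py <<'E'
S0=np.array([.5986,.2925]); SY=35.86
def sh(W):
    a=np.radians(SY); d=W[...,:2]-S0
    return np.stack([d@[np.cos(a),np.sin(a)],d@[-np.sin(a),np.cos(a)],W[...,2]],-1)
def wd(x,y,z):
    a=np.radians(SY); return np.array([S0[0]+x*np.cos(a)-y*np.sin(a),S0[1]+x*np.sin(a)+y*np.cos(a),z])
E
python3 - <<'E'
from h import *
for c in("top","scene"):
    f=np.load(c+".npz"); W=cloud(f["d"],f["K"],f["M"]); P=sh(W)
    h=(P[...,2]>.09)&(abs(P[...,0])<.17)&(abs(P[...,1])<.17)
    for z0 in np.arange(.1,.6,.05):
        t=P[h&(P[...,2]>z0)&(P[...,2]<z0+.05)]
        if len(t)>3: print(c,z0.round(2),len(t),"x",t[:,0].min().round(3),t[:,0].max().round(3),"y",t[:,1].min().round(3),t[:,1].max().round(3))
    q=sh(np.load("sh_"+c+".npy"))*1000
    k=q[(q[:,2]>65.5)&(q[:,0]>10)&(abs(q[:,1])<40)]; print("lip x",np.percentile(k[:,0],[1,10,50,90,99]).round(1),"z",np.percentile(k[:,2],[10,50,90]).round(1))
    k=q[(q[:,2]>64)&(abs(q[:,1])>52)&(q[:,0]>-20)]; print("guides x",np.percentile(k[:,0],[1,5,50,95,99]).round(1))
    k=q[(q[:,2]>56)&(q[:,2]<63)&(abs(q[:,1])<50)]; print("plat x",np.percentile(k[:,0],[.5,2,50,98,99.5]).round(1))
    k=q[(q[:,2]>66)&(abs(q[:,1])<30)&(q[:,0]<0)]; print("catch x",np.percentile(k[:,0],[1,5,50,95,99]).round(1),k[:,1].mean())
    k=q[(q[:,2]>64)&(q[:,0]>0)]; print("guide y",np.percentile(k[:,1],[1,99]).round(1))
p,d,K,M=snap("wrist"); save("w2",p)
E
```

```text
top 0.1 370 x 0.083 0.17 y -0.17 -0.061
top 0.15 56 x 0.086 0.091 y -0.066 -0.051
top 0.2 56 x 0.085 0.09 y -0.056 -0.046
top 0.25 62 x 0.081 0.088 y -0.052 -0.044
top 0.3 70 x 0.076 0.085 y -0.054 -0.044
top 0.35 87 x 0.068 0.079 y -0.058 -0.048
top 0.4 107 x 0.055 0.073 y -0.065 -0.053
top 0.45 139 x 0.039 0.061 y -0.076 -0.06
top 0.5 206 x 0.019 0.044 y -0.089 -0.071
top 0.55 554 x -0.024 0.026 y -0.123 -0.084
lip x [42.6 43.7 47.9 52.5 54. ] z [69.2 71.4 73.4]
guides x [-7.9 15.2 37.3 52.1 53.2]
plat x [-70.1 -67.7  -9.8  43.9  46. ]
catch x [-74.6 -74.  -65.4 -56.5 -55.4] -0.5192682636628434
guide y [-61.7  60. ]
scene 0.1 321 x 0.083 0.17 y -0.17 -0.05
scene 0.15 144 x 0.086 0.095 y -0.064 -0.049
scene 0.2 166 x 0.085 0.095 y -0.053 -0.044
scene 0.25 192 x 0.082 0.094 y -0.053 -0.042
scene 0.3 231 x 0.076 0.089 y -0.053 -0.044
scene 0.35 223 x 0.07 0.083 y -0.057 -0.047
lip x [43.3 44.2 48.1 52.9 54.4] z [69.3 71.5 72.9]
guides x [14.6 16.3 35.8 52.7 54.4]
plat x [-69.7 -68.8  -8.4  47.4  49.5]
catch x [-73.8 -73.  -65.3 -59.1 -55.9] 4.098425974456539
guide y [-61.3  61.1]
```

```bash
cat >> h.py <<'E'
TG=np.array([0,.065,.0358])
def tcp(xt,yt,zt,tilt,yaw=None):
    """TCP for tongue tip at shaker coords (m)"""
    r=Q(SY if yaw is None else yaw,tilt); return wd(xt,yt,zt)-r.apply(TG), r
def tongue():
    o=manip.get_obs(); r=R.from_quat(o["orientation"]); m=r.as_matrix()
    t=sh(np.array(o["tool_pos"])+r.apply(TG))*1000
    f=sh(np.array(o["tool_pos"])+r.apply([0,-.041,.0358]))*1000
    F=np.array(o["contact_force"]); a=np.radians(SY)
    print("t",o["time"],"tongue",t.round(1),"front",f.round(1),"dip",np.degrees(np.arcsin(-m[2,1])).round(2),"yaw",(np.degrees(np.arctan2(m[1,1],m[0,1]))-SY).round(2),"roll",np.degrees(np.arcsin(m[2,0])).round(2),"Fsh",np.round([F[0]*np.cos(a)+F[1]*np.sin(a),-F[0]*np.sin(a)+F[1]*np.cos(a),F[2]],1))
E
python3 - <<'E'
from h import *
tongue()
p,r=tcp(.034,0,.066,13); pu,_=tcp(.030,0,.11,13); print(pu,p)
a=np.array([.4056,.0508,.2045]); pts=[a,[.43,.12,.21],[.48,.2,.205],pu+[0,0,.02],pu,p]
from scipy.interpolate import interp1d
s=np.r_[0,np.cumsum(np.linalg.norm(np.diff(pts,axis=0),axis=1))]
f=interp1d(s,np.c_[np.array(pts),[-6.8,8,22,SY,SY,SY],[0,0,5,13,13,13]].T)
print(s)
for t in np.r_[np.linspace(0,s[4],12)[1:],s[5]]:
    v=f(t); print(rel(v[:3],Q(v[3],v[4])))
E
```

```text
t 4.55 tongue [-251.1 -126.3  166.2] front [-329.4  -54.8  165.7] dip -0.27 yaw -42.44 roll -0.01 Fsh [ 0.   0.6 -4.9]
[0.57811115 0.27769033 0.15950427] [0.58135295 0.28003356 0.11550427]
[0.         0.07358159 0.16805381 0.29577075 0.31577075 0.3599522 ]
[28.4, 7.6, -4.9, 0.3, 0.0, -5.6]
[56.3, 14.0, -7.1, 0.3, 0.0, -11.3]
[83.3, 23.0, -7.6, 0.9, -0.0, -16.4]
[109.2, 35.3, -6.0, 2.4, -0.3, -20.7]
[135.1, 47.6, -4.4, 3.9, -0.7, -24.9]
[160.1, 61.0, -2.2, 5.4, -1.3, -29.0]
[180.0, 80.9, 3.6, 7.1, -1.9, -32.1]
[199.9, 100.7, 9.4, 8.8, -2.6, -35.2]
[219.7, 120.6, 15.2, 10.5, -3.5, -38.3]
[239.6, 140.5, 21.0, 12.2, -4.4, -41.3]
[245.6, 146.4, 42.8, 12.7, -4.7, -42.3]
[248.3, 149.2, 86.8, 12.7, -4.7, -42.3]
```

carry_out --targets '[[[28,8,-5,0,0,-5.6],[56,14,-7,0,0,-11.3],[83,23,-8,1,0,-16.4],[109,35,-6,2.4,-0.3,-20.7],[135,48,-4,3.9,-0.7,-24.9],[160,61,-2,5.4,-1.3,-29],[180,81,4,7.1,-1.9,-32.1],[200,101,9,8.8,-2.6,-35.2],[220,121,15,10.5,-3.5,-38.3],[240,140,21,12.2,-4.4,-41.3],[245,146,30,12.7,-4.7,-42.3],[245,146,30,12.7,-4.7,-42.3]]]'

```text
time: 5.75
tool_pos: [0.5752, 0.2775, 0.1654]
orientation: [0.451, 0.885, -0.104, -0.056]
contact_force: [-0.2, -0.2, -4.6]
width: 0.0104
gripper_force: 89.4
```

Run:
```python
from h import *
p,d,K,M=snap("wrist"); save("w3",p); W=cloud(d,K,M); np.savez("w3",W=W,p=p)
p2,_,_,_=snap("scene"); save("s3",p2[150:400,100:450])
cv2.imwrite("pics/m3.png",np.hstack([cv2.resize(cv2.imread("pics/w3.png"),(400,300)),cv2.resize(cv2.imread("pics/s3.png"),(400,300))]))
tongue()
p,r=tcp(.036,0,.064,13); print(rel(p,r))
P=sh(W)*1000; m=(abs(P[...,1])<70)&(abs(P[...,0])<90)
for y0 in(-60,-45,-20,20,45,60):
    q=P[m&(abs(P[...,1]-y0)<6)]; 
    print(y0,[(x,len(q[(q[:,0]>x)&(q[:,0]<x+3)]),round(float(np.median(q[(q[:,0]>x)&(q[:,0]<x+3),2])),1)) for x in range(30,66,3) if ((q[:,0]>x)&(q[:,0]<x+3)).sum()>2])
```

```text
t 5.85 tongue [ 26.8   0.8 118.4] front [-76.4   0.7 142.9] dip 13.35 yaw 0.08 roll 0.25 Fsh [-0.1 -0.5 -4.9]
[-0.8, 21.3, 51.2, -0.3, -0.2, 0.1]
-60 [(33, 59, 67.6), (36, 55, 67.2), (39, 66, 67.0), (42, 61, 66.4), (45, 69, 67.2), (48, 34, 71.2), (51, 28, 71.7), (57, 26, 47.8), (60, 59, 48.0), (63, 60, 48.1)]
-45 [(33, 48, 61.1), (36, 68, 61.2), (39, 68, 61.3), (42, 67, 61.2), (45, 63, 65.8), (48, 81, 71.9), (51, 69, 72.1), (57, 26, 48.7), (60, 65, 48.4), (63, 68, 48.1)]
-20 [(33, 56, 61.2), (36, 71, 61.3), (39, 74, 61.3), (42, 129, 68.9), (45, 82, 72.4), (48, 78, 72.1), (51, 83, 72.1), (57, 21, 48.2), (60, 75, 48.1), (63, 69, 48.3)]
20 [(30, 379, 227.1), (33, 607, 230.9), (36, 560, 232.1), (39, 587, 234.6), (42, 588, 234.9), (45, 665, 239.6), (48, 424, 239.2), (51, 142, 72.7), (54, 8, 71.3), (57, 16, 48.1), (60, 77, 48.2), (63, 84, 48.2)]
45 [(30, 56, 61.2), (33, 92, 61.2), (36, 95, 61.2), (39, 95, 61.2), (42, 114, 61.3), (45, 110, 61.6), (48, 160, 71.3), (51, 107, 72.2), (54, 14, 71.4), (57, 10, 48.1), (60, 92, 48.2), (63, 88, 48.1)]
60 [(30, 104, 61.4), (33, 103, 61.3), (36, 102, 61.3), (39, 100, 61.4), (42, 100, 61.8), (45, 106, 61.7), (48, 140, 69.2), (51, 114, 70.0), (54, 43, 49.0), (57, 48, 48.1), (60, 97, 48.0), (63, 98, 48.1)]
```

View pics/m3.png

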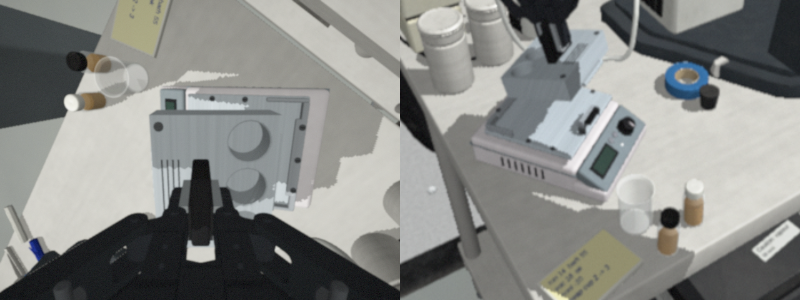

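The block is held squarely over the platform, and the lip, panel and catch are clear. The lip front reads at x' ≈ 43, so the shift is about -7.3 mm. I'll lower it.

carry_out --targets '[[[-0.3,5,12,-0.1,-0.1,0],[-0.8,12,28,-0.3,-0.2,0],[-0.8,17,40,-0.3,-0.2,0],[-0.8,20,46,-0.3,-0.2,0],[-0.8,20.5,48,-0.3,-0.2,0],[-0.8,20.5,48,-0.3,-0.2,0],[-0.8,20.5,48,-0.3,-0.2,0]]]'

```text
time: 6.55
tool_pos: [0.5842, 0.2819, 0.1184]
orientation: [0.452, 0.885, -0.1, -0.051]
contact_force: [-0.9, 0.1, -3.2]
width: 0.0106
gripper_force: 89.4
```

Run:
```python
from h import *
tongue()
```

```text
t 6.55 tongue [37.5 -0.  69. ] front [-65.8  -0.2  92.7] dip 12.89 yaw 0.08 roll 0.03 Fsh [-0.7  0.6 -3.2]
```

carry_out --targets '[[[0,0.2,1,0,0,0],[0,0.2,1,0,0,0],[0,0.4,2,0,0,0],[0,0.4,2,0,0,0]]]'

```text
time: 6.95
tool_pos: [0.584, 0.2816, 0.1158]
orientation: [0.452, 0.885, -0.1, -0.051]
contact_force: [0.7, 0.1, -4.2]
width: 0.0105
gripper_force: 89.4
```

carry_out --targets '[[[0,0.2,1,0,0,0],[0,0.2,1,0,0,0],[0,0.2,1,0,0,0]]]'

```text
time: 7.25
tool_pos: [0.584, 0.2816, 0.1148]
orientation: [0.452, 0.885, -0.1, -0.051]
contact_force: [0.0, -0.1, -4.3]
width: 0.0105
gripper_force: 89.4
```

carry_out --targets '[[[0,0.2,1,0,0,0],[0,0.2,1,0,0,0],[0,0.2,1,0,0,0]]]'

```text
time: 7.55
tool_pos: [0.584, 0.2816, 0.1138]
orientation: [0.452, 0.885, -0.1, -0.051]
contact_force: [0.1, -0.1, -4.2]
width: 0.0105
gripper_force: 89.4
```

carry_out --targets '[[[0,0.2,1,0,0,0],[0,0.4,2,0,0,0],[0,0.4,2,0,0,0],[0,0.4,2,0,0,0]]]'

```text
time: 7.95
tool_pos: [0.5839, 0.2816, 0.1117]
orientation: [0.452, 0.885, -0.1, -0.051]
contact_force: [0.7, 0.3, -5.2]
width: 0.0109
gripper_force: 89.4
```

carry_out --targets '[[[0,0.1,0.5,0,0,0],[0,0.2,1,0,0,0],[0,0.2,1,0,0,0]]]'

```text
time: 8.25
tool_pos: [0.5839, 0.2815, 0.1107]
orientation: [0.452, 0.885, -0.1, -0.051]
contact_force: [0.8, -1.3, -5.4]
width: 0.0104
gripper_force: 89.4
```

carry_out --targets '[[[0,0.1,0.5,0,0,0],[0,0.1,0.5,0,0,0]]]'

```text
time: 8.45
tool_pos: [0.5839, 0.2815, 0.1102]
orientation: [0.452, 0.885, -0.1, -0.051]
contact_force: [-0.4, -0.6, -4.6]
width: 0.0104
gripper_force: 89.4
```

carry_out --targets '[[[0,0.1,0.5,0,0,0],[0,0.1,0.5,0,0,0]]]'

```text
time: 8.65
tool_pos: [0.5838, 0.2815, 0.1097]
orientation: [0.452, 0.885, -0.1, -0.051]
contact_force: [-0.2, -0.3, -4.2]
width: 0.0105
gripper_force: 89.5
```

carry_out --targets '[[[0,0.1,0.5,0,0,0],[0,0.1,0.5,0,0,0]]]'

```text
time: 8.85
tool_pos: [0.5839, 0.2815, 0.1095]
orientation: [0.452, 0.885, -0.1, -0.051]
contact_force: [-0.7, -0.8, -2.3]
width: 0.0105
gripper_force: 89.8
```

carry_out --targets '[[[0,0.1,0.5,0,0,0],[0,0.1,0.5,0,0,0]]]'

```text
time: 9.05
tool_pos: [0.5838, 0.2815, 0.1093]
orientation: [0.452, 0.885, -0.1, -0.051]
contact_force: [-2.2, -1.7, 3.3]
width: 0.0104
gripper_force: 90.5
```

Contact at about 7 N. I'll ease off slightly and slide back towards the stop.

carry_out --targets '[[[0,-0.1,-0.4,0,0,0],[0,0.9,-0.6,0,0,0],[0,1.9,-0.8,0,0,0],[0,2.9,-1.1,0,0,0],[0,3.9,-1.3,0,0,0],[0,3.9,-1.3,0,0,0]]]'

```text
time: 9.65
tool_pos: [0.5873, 0.2841, 0.1093]
orientation: [0.452, 0.885, -0.1, -0.051]
contact_force: [-2.2, -1.6, 4.1]
width: 0.0107
gripper_force: 90.6
```

Run:
```python
from h import *
tongue()
```

```text
t 9.65 tongue [41.2 -0.1 59.9] front [-62.1  -0.2  83.6] dip 12.92 yaw 0.08 roll 0.02 Fsh [-2.7  0.   4.1]
```

carry_out --targets '[[[0,0.9,-0.5,0,0,0],[0,1.9,-0.7,0,0,0],[0,2.9,-0.9,0,0,0],[0,3.4,-1.0,0,0,0],[0,3.4,-1.0,0,0,0]]]'

```text
time: 10.15
tool_pos: [0.5901, 0.286, 0.1093]
orientation: [0.452, 0.885, -0.1, -0.051]
contact_force: [-2.2, -2.0, 2.8]
width: 0.0103
gripper_force: 90.4
```

carry_out --targets '[[[0,1,-0.2,0,0,0],[0,1,-0.2,0,0,0]]]'

```text
time: 10.35
tool_pos: [0.5909, 0.2867, 0.1093]
orientation: [0.452, 0.885, -0.1, -0.051]
contact_force: [-4.1, -1.3, 2.1]
width: 0.0106
gripper_force: 90.4
```

carry_out --targets '[[[0,1,-0.2,0,0,0],[0,1,-0.2,0,0,0]]]'

```text
time: 10.55
tool_pos: [0.5917, 0.2873, 0.1093]
orientation: [0.452, 0.885, -0.1, -0.051]
contact_force: [-1.6, -2.3, 1.8]
width: 0.0106
gripper_force: 90.4
```

carry_out --targets '[[[0,0.7,-0.2,0,0,0],[0,1,-0.2,0,0,0]]]'

```text
time: 10.75
tool_pos: [0.5925, 0.2878, 0.1093]
orientation: [0.452, 0.885, -0.1, -0.051]
contact_force: [-3.2, -2.4, 3.6]
width: 0.0104
gripper_force: 90.5
```

carry_out --targets '[[[0,0.5,-0.1,0,0,0],[0,0.7,-0.2,0,0,0]]]'

```text
time: 10.95
tool_pos: [0.5931, 0.2882, 0.1093]
orientation: [0.452, 0.885, -0.1, -0.051]
contact_force: [-3.6, -3.0, 3.0]
width: 0.0106
gripper_force: 90.5
```

carry_out --targets '[[[0,0.5,-0.1,0,0,0],[0,0.5,-0.1,0,0,0]]]'

```text
time: 11.15
tool_pos: [0.5932, 0.2884, 0.1094]
orientation: [0.452, 0.885, -0.101, -0.052]
contact_force: [-5.8, -3.6, 4.0]
width: 0.0106
gripper_force: 90.6
```

carry_out --targets '[[[0,0.3,-0.1,0,0,0],[0,0.5,-0.1,0,0,0]]]'

```text
time: 11.35
tool_pos: [0.5933, 0.2884, 0.1094]
orientation: [0.452, 0.885, -0.101, -0.052]
contact_force: [-7.8, -4.5, 6.0]
width: 0.0106
gripper_force: 90.9
```

Run:
```python
from h import *
tongue()
# rotate down about the tongue tip, tool-frame rows
o=manip.get_obs(); p=np.array(o["tool_pos"]); r=R.from_quat(o["orientation"])
for a in(1,2,3,4,5,6): 
    r2=r*R.from_rotvec([-np.radians(a),0,0]); print(a,rel(p+r.apply(TG)-r2.apply(TG),r2))
```

```text
t 11.35 tongue [48.6 -0.1 59.9] front [-54.7  -0.3  83.8] dip 13.03 yaw 0.08 roll 0.02 Fsh [-9.   0.9  6. ]
1 [0.0, -0.6, 1.1, -1.0, -0.0, -0.0]
2 [-0.0, -1.2, 2.3, -2.0, 0.0, 0.0]
3 [-0.0, -1.8, 3.5, -3.0, 0.0, -0.0]
4 [0.0, -2.3, 4.6, -4.0, 0.0, 0.0]
5 [0.0, -2.9, 5.8, -5.0, 0.0, -0.0]
6 [0.0, -3.4, 7.0, -6.0, -0.0, 0.0]
```

At the stop (9 N, tongue at 48.6). I'll rotate the front down about the tongue tip.

carry_out --targets '[[[0,-0.6,1.1,-1,0,0],[0,-1.2,2.2,-2,0,0],[0,-1.8,3.3,-3,0,0],[0,-2.3,4.4,-4,0,0],[0,-2.3,4.4,-4,0,0]]]'

```text
time: 11.85
tool_pos: [0.5908, 0.2866, 0.1054]
orientation: [0.453, 0.888, -0.069, -0.036]
contact_force: [-4.6, -2.3, 2.8]
width: 0.0106
gripper_force: 90.5
```

Run:
```python
from h import *
tongue()
```

```text
t 11.85 tongue [48.8 -0.1 59.9] front [-55.9  -0.3  76.4] dip 8.94 yaw 0.08 roll 0.02 Fsh [-5.1  0.8  2.8]
```

carry_out --targets '[[[0,-0.5,1.1,-1,0,0],[0,-0.5,1.1,-1,0,0]]]'

```text
time: 12.05
tool_pos: [0.5902, 0.2862, 0.1044]
orientation: [0.453, 0.889, -0.062, -0.032]
contact_force: [-5.7, -3.3, 3.7]
width: 0.0104
gripper_force: 90.4
```

carry_out --targets '[[[0,-0.4,1.1,-1,0,0],[0,-0.4,1.1,-1,0,0]]]'

```text
time: 12.25
tool_pos: [0.5897, 0.2858, 0.1034]
orientation: [0.454, 0.889, -0.054, -0.028]
contact_force: [-4.8, -3.3, 3.3]
width: 0.0106
gripper_force: 90.5
```

carry_out --targets '[[[0,-0.2,0.5,-0.5,0,0],[0,-0.2,0.5,-0.5,0,0]]]'

```text
time: 12.45
tool_pos: [0.5895, 0.2857, 0.103]
orientation: [0.454, 0.889, -0.05, -0.026]
contact_force: [-6.6, -3.7, 5.0]
width: 0.0107
gripper_force: 90.7
```

Run:
```python
from h import *
tongue()
```

```text
t 12.45 tongue [49.2 -0.1 60.1] front [-56.1  -0.2  72. ] dip 6.49 yaw 0.08 roll 0.02 Fsh [-7.6  0.9  5. ]
```

carry_out --targets '[[[0,-0.3,0.5,-0.5,0,0],[0,-0.3,0.5,-0.5,0,0]]]'

```text
time: 12.65
tool_pos: [0.5893, 0.2856, 0.1026]
orientation: [0.454, 0.89, -0.046, -0.024]
contact_force: [-5.5, -2.6, 5.0]
width: 0.0105
gripper_force: 90.8
```

Run:
```python
from h import *
tongue(); print(manip.get_obs()["moment"])
```

```text
t 12.65 tongue [49.4 -0.  60.2] front [-56.   -0.2  71.2] dip 5.97 yaw 0.07 roll 0.02 Fsh [-6.   1.2  5. ]
[-0.73273658  1.26788089 -0.15515796]
```

carry_out --targets '[[[0,0,0,0,0,0],[0,0,0,0,0,0],[0,0,0,0,0,0],[0,0,0,0,0,0]]]' --hand 36

```text
time: 13.05
tool_pos: [0.59, 0.2861, 0.1025]
orientation: [0.454, 0.89, -0.046, -0.024]
contact_force: [0.9, -0.8, 0.0]
width: 0.0361
gripper_force: 0.0
```

Run:
```python
from h import *
tongue()
o=manip.get_obs(); p=np.array(o["tool_pos"]); r=R.from_quat(o["orientation"])
z=r.apply([0,0,1]); u=p-.06*z
# above land: block handle at home x'=-16.8+; press point 22 mm forward of bar
h=sh(p); print("tcp shaker",h)
L=wd(h[0]-.021,h[1],.135); print(rel(u,r),rel(L,Q(SY,0)),rel(wd(h[0]-.021,h[1],.11),Q(SY,0)))
```

```text
t 13.05 tongue [50.3 -0.1 60.2] front [-55.2  -0.2  71.1] dip 5.9 yaw 0.08 roll 0.03 Fsh [ 0.2 -1.2  0. ]
tcp shaker [-0.01071064 -0.00019617  0.1024987 ]
[-0.0, 0.0, -60.0, 0.0, 0.0, 0.0] [0.0, -24.2, -30.2, -5.9, -0.0, 0.1] [0.0, -21.7, -5.3, -5.9, -0.0, 0.1]
```

Run:
```python
from h import *
print(manip.get_obs()["joint_positions"].round(2) if hasattr(manip.get_obs()["joint_positions"],"round") else manip.get_obs()["joint_positions"])
o=manip.get_obs(); p=np.array(o["tool_pos"]); r=R.from_quat(o["orientation"]); u=p-.06*r.apply([0,0,1])
for s in(90,-90):
    for k in np.linspace(0,1,11): 
        if k in(.5,1) or s==90: print(s,k.round(1),rel(u+k*(wd(-.033,0,.155)-u),Q(SY+s*k,5.9*(1-k))))
```

```text
[ 0.02  0.64 -0.79  1.46  0.44  1.33 -0.2 ]
90 0.0 [-0.0, 0.0, -60.0, 0.0, -0.0, 0.1]
90 0.1 [0.0, -2.8, -59.0, -0.6, -0.9, -8.9]
90 0.2 [0.1, -5.5, -58.0, -1.2, -1.7, -17.8]
90 0.3 [0.1, -8.3, -57.0, -1.7, -2.4, -26.8]
90 0.4 [0.1, -11.0, -56.0, -2.3, -3.0, -35.8]
90 0.5 [0.1, -13.8, -55.0, -2.8, -3.5, -44.8]
90 0.6 [0.2, -16.5, -54.0, -3.3, -3.9, -53.8]
90 0.7 [0.2, -19.3, -53.0, -3.7, -4.2, -62.8]
90 0.8 [0.2, -22.1, -51.9, -4.1, -4.5, -71.8]
90 0.9 [0.2, -24.8, -50.9, -4.4, -4.6, -80.8]
90 1.0 [0.3, -27.6, -49.9, -4.6, -4.7, -89.8]
-90 0.5 [0.1, -13.8, -55.0, -2.8, 3.5, 44.9]
-90 1.0 [0.3, -27.6, -49.9, -4.7, 4.6, 90.0]
```

carry_out --targets '[[[0,0,-25,0,0,0],[0,0,-60,0,0,0],[0,-5,-58,-1.2,-1.7,-17.8],[0,-8,-57,-1.7,-2.4,-26.8],[0,-11,-56,-2.3,-3,-35.8],[0,-14,-55,-2.8,-3.5,-44.8],[0,-16.5,-54,-3.3,-3.9,-53.8],[0,-19,-53,-3.7,-4.2,-62.8],[0,-22,-52,-4.1,-4.5,-71.8],[0,-25,-51,-4.4,-4.6,-80.8],[0.3,-27.5,-50,-4.6,-4.7,-89.8],[0.3,-27.5,-50,-4.6,-4.7,-89.8]]]' --hand 0

```text
time: 14.25
tool_pos: [0.5716, 0.273, 0.1552]
orientation: [-0.276, 0.961, -0.003, 0.0]
contact_force: [0.1, 0.1, -0.5]
width: -0.0004
gripper_force: 0.0
```

Run:
```python
from h import *
p,d,K,M=snap("wrist"); W=cloud(d,K,M); save("w4",p)
p2,d2,K2,M2=snap("scene"); save("s4",p2[150:350,120:390])
cv2.imwrite("pics/m4.png",np.hstack([cv2.resize(cv2.imread("pics/w4.png"),(400,300)),cv2.resize(cv2.imread("pics/s4.png"),(400,300))]))
o=manip.get_obs(); print(o["tool_pos"],sh(np.array(o["tool_pos"])),o["width"])
P=sh(cloud(d2,K2,M2))*1000
for n,Z in(("wrist",sh(W)*1000),("scene",P)):
  for x in range(-60,50,6):
    q=Z[(abs(Z[...,0]-x)<3)&(Z[...,1]>15)&(Z[...,1]<45)&(Z[...,2]<135)]
    if len(q)>5: print(n,x,len(q),np.percentile(q[:,2],[20,50,80]).round(1))
```

```text
[0.57200773 0.27258926 0.15492188] [-0.03321557 -0.00055874  0.15492188] -0.00011416232451053748
wrist -60 370 [60.7 61.3 71. ]
wrist -54 506 [60.8 61.9 76.9]
wrist -48 1077 [81.4 92.2 99.3]
wrist -42 484 [98.6 99.1 99.7]
wrist -36 451 [97.9 98.4 99. ]
wrist -30 450 [97.3 97.8 98.3]
wrist -24 429 [96.6 97.1 97.6]
wrist -18 727 [ 96.4  99.4 118.3]
wrist -12 380 [ 95.5  96.  130.8]
wrist -6 307 [94.7 95.3 96. ]
wrist 0 250 [94.  94.5 95. ]
wrist 6 115 [93.5 93.9 94.5]
wrist 18 66 [69.8 70.3 70.9]
wrist 24 154 [69.2 69.7 70.2]
wrist 30 454 [69.5 74.4 80.6]
wrist 36 196 [80.  84.8 88. ]
scene -60 77 [60.2 61.2 70.7]
scene -54 89 [60.4 61.5 75.7]
scene -48 253 [61.6 84.3 95.2]
scene -42 59 [97.4 98.3 99.2]
scene -36 57 [96.8 97.9 98.6]
scene -30 58 [96.6 97.2 97.9]
scene -24 53 [95.7 96.6 97.3]
scene -18 114 [ 95.7  99.8 115.5]
scene -12 122 [ 95.5 106.6 125.5]
scene -6 84 [ 94.3  96.  124.5]
scene 0 50 [93.2 93.8 94.5]
scene 6 37 [92.7 93.5 94.2]
scene 12 23 [89.5 92.2 93. ]
scene 18 31 [81.1 86.5 91.7]
scene 24 52 [74.1 82.  89.8]
scene 30 82 [73.9 79.2 89.2]
scene 36 97 [81.5 87.3 90.1]
scene 42 32 [-700.1   89.    89.8]
scene 48 24 [-704.3   60.5   67. ]
```

View pics/m4.png

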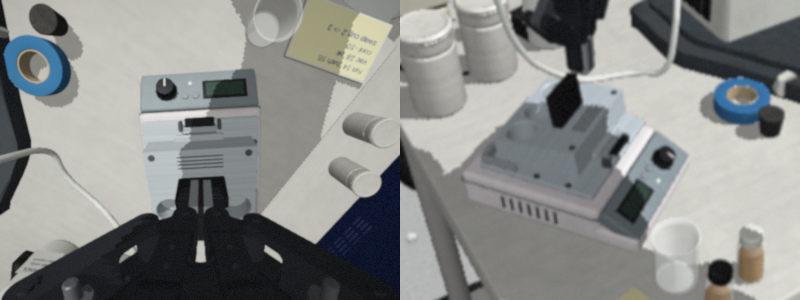

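The block is hooked, resting on the ramp at about 6.3°, with the closed fingers over the land. I'll lower them and press.

carry_out --targets '[[[2,0,20,0,0,0],[2,0,40,0,0,0],[2,0,50,0,0,0],[2,0,53,0,0,0],[2,0,53,0,0,0],[2,0,53,0,0,0]]]'

```text
time: 14.95
tool_pos: [0.5704, 0.2722, 0.103]
orientation: [-0.273, 0.962, -0.003, 0.001]
contact_force: [-0.1, -0.1, 0.3]
width: 0.0002
gripper_force: 0.0
```

carry_out --targets '[[[0,0,1,0,0,0],[0,0,2,0,0,0],[0,0,2,0,0,0]]]'

```text
time: 15.25
tool_pos: [0.5701, 0.2717, 0.1002]
orientation: [-0.273, 0.962, -0.003, 0.0]
contact_force: [-0.2, -0.3, -0.1]
width: 0.0003
gripper_force: 0.0
```

carry_out --targets '[[[0,0,0.5,0,0,0],[0,0,1,0,0,0],[0,0,1,0,0,0]]]'

```text
time: 15.55
tool_pos: [0.57, 0.2717, 0.099]
orientation: [-0.273, 0.962, -0.003, 0.0]
contact_force: [0.1, 0.2, -0.1]
width: 0.0004
gripper_force: 0.0
```

carry_out --targets '[[[0,0,0.5,0,0,0],[0,0,1,0,0,0],[0,0,1,0,0,0]]]'

```text
time: 15.85
tool_pos: [0.5701, 0.2718, 0.0982]
orientation: [-0.273, 0.962, -0.003, 0.0]
contact_force: [-0.3, 0.2, 1.7]
width: 0.0002
gripper_force: 0.8
```

Contact. I'll press in small steps.

carry_out --targets '[[[0,0,0.5,0,0,0],[0,0,0.5,0,0,0]]]'

```text
time: 16.05
tool_pos: [0.5699, 0.2718, 0.0977]
orientation: [-0.273, 0.962, -0.003, -0.0]
contact_force: [-2.0, -1.1, 2.9]
width: 0.0001
gripper_force: 1.6
```

carry_out --targets '[[[0,0,0.5,0,0,0],[0,0,1,0,0,0],[0,0,1,0,0,0]]]'

```text
time: 16.35
tool_pos: [0.5699, 0.2718, 0.0966]
orientation: [-0.273, 0.962, -0.003, -0.0]
contact_force: [-2.2, -0.8, 3.6]
width: -0.0004
gripper_force: 1.9
```

carry_out --targets '[[[0,0,0.5,0,0,0],[0,0,1,0,0,0],[0,0,1,0,0,0]]]'

```text
time: 16.65
tool_pos: [0.57, 0.2718, 0.0955]
orientation: [-0.273, 0.962, -0.003, -0.0]
contact_force: [-3.1, -1.2, 4.3]
width: 0.0004
gripper_force: 2.0
```

carry_out --targets '[[[0,0,0.6,0,0,0],[0,0,1.2,0,0,0],[0,0,1.8,0,0,0],[0,0,2.4,0,0,0],[0,0,2.4,0,0,0]]]'

```text
time: 17.15
tool_pos: [0.5703, 0.2715, 0.0928]
orientation: [-0.273, 0.962, -0.003, 0.0]
contact_force: [-0.1, -0.0, 0.6]
width: 0.0001
gripper_force: 0.0
```

carry_out --targets '[[[0,0,0.5,0,0,0],[0,0,1,0,0,0],[0,0,1.5,0,0,0],[0,0,1.5,0,0,0]]]'

```text
time: 17.55
tool_pos: [0.5701, 0.2717, 0.0916]
orientation: [-0.273, 0.962, -0.003, 0.0]
contact_force: [-0.8, 0.1, -0.1]
width: 0.0001
gripper_force: 0.0
```

carry_out --targets '[[[0,0,0.5,0,0,0],[0,0,1,0,0,0],[0,0,1.5,0,0,0],[0,0,1.5,0,0,0]]]'

```text
time: 17.95
tool_pos: [0.5701, 0.2716, 0.0901]
orientation: [-0.273, 0.962, -0.003, 0.0]
contact_force: [-1.0, -1.1, 0.6]
width: 0.0
gripper_force: 0.0
```

carry_out --targets '[[[0,0,0.5,0,0,0],[0,0,1,0,0,0],[0,0,1,0,0,0]]]'

```text
time: 18.25
tool_pos: [0.57, 0.2717, 0.0891]
orientation: [-0.273, 0.962, -0.003, 0.0]
contact_force: [-0.1, -0.7, 0.2]
width: 0.0002
gripper_force: 0.0
```

carry_out --targets '[[[0,0,0.4,0,0,0],[0,0,0.8,0,0,0],[0,0,0.8,0,0,0]]]'

```text
time: 18.55
tool_pos: [0.5701, 0.2717, 0.0883]
orientation: [-0.273, 0.962, -0.003, 0.0]
contact_force: [0.2, 0.3, -0.5]
width: 0.0001
gripper_force: 0.0
```

carry_out --targets '[[[0,0,0.3,0,0,0],[0,0,0.6,0,0,0],[0,0,0.6,0,0,0]]]'

```text
time: 18.85
tool_pos: [0.5701, 0.2717, 0.0882]
orientation: [-0.273, 0.962, -0.003, 0.0]
contact_force: [-1.5, -1.4, 4.2]
width: -0.0002
gripper_force: 2.5
```

Bottomed out at z = 0.088, so the block is flat. I'll retreat and check.

carry_out --targets '[[[0,0,0.5,0,0,0],[0,0,-5,0,0,0],[0,0,-35,0,0,0],[0,0,-80,0,0,0],[0,0,-110,0,0,0],[0,0,-110,0,0,0]]]'

```text
time: 19.45
tool_pos: [0.5712, 0.2741, 0.2026]
orientation: [-0.273, 0.962, -0.002, 0.003]
contact_force: [-0.2, 0.6, -0.4]
width: -0.0002
gripper_force: 0.0
```

Run:
```python
from h import *
p,d,K,M=snap("wrist"); save("w5",p); P=sh(cloud(d,K,M))*1000; o=manip.get_obs(); print(o["time"],o["tool_pos"],o["contact_force"])
for x in range(-78,56,6):
    q=P[(abs(P[...,0]-x)<3)&(abs(P[...,1])>15)&(abs(P[...,1])<50)&(P[...,2]<135)]
    k=P[(abs(P[...,0]-x)<3)&(abs(P[...,1])<12)&(P[...,2]<135)]
    if len(q)>5: print(x,np.percentile(q[:,2],[20,50,80]).round(1),"mid",np.percentile(k[:,2],[20,50,80]).round(1) if len(k)>3 else "")
```

```text
19.5 [0.5706412  0.27311757 0.19999634] [-0.85399317 -0.48734438 -1.23839842]
-78 [43.4 44.9 46.3] mid [43.6 44.8 46.4]
-72 [47.3 48.2 59.8] mid [47.7 76.  77.2]
-66 [60.6 61.3 62.4] mid [76.1 76.8 77.4]
-60 [60.6 61.2 62.4] mid [75.4 76.7 77.3]
-54 [61.4 68.  83.6] mid [66.4 72.2 84.5]
-48 [88.6 89.2 89.8] mid [88.5 89.1 89.7]
-42 [88.5 89.2 89.8] mid [88.6 89.2 89.7]
-36 [88.6 89.  89.6] mid [88.6 89.2 89.8]
-30 [88.5 89.1 89.7] mid [88.6 89.2 89.6]
-24 [ 88.8  89.7 110.9] mid [ 90.1 106.5 121. ]
-18 [ 88.8  89.5 124.5] mid [124.6 125.1 125.5]
-12 [88.7 89.3 90.4] mid [124.4 124.9 125.4]
-6 [88.5 89.1 89.6] mid 
0 [88.5 89.1 89.5] mid 
6 [88.5 89.  89.6] mid [88.5 88.8 89.1]
12 [67.  88.  89.3] mid [66.7 67.2 67.7]
18 [66.7 67.4 82.7] mid [66.5 67.  67.6]
24 [66.7 67.7 81.4] mid [66.5 67.3 71.9]
30 [68.1 78.6 88.3] mid 
36 [88.6 89.1 89.5] mid 
48 [71.7 72.3 73.2] mid 
54 [71.5 72.1 72.7] mid
```

View pics/w5.png

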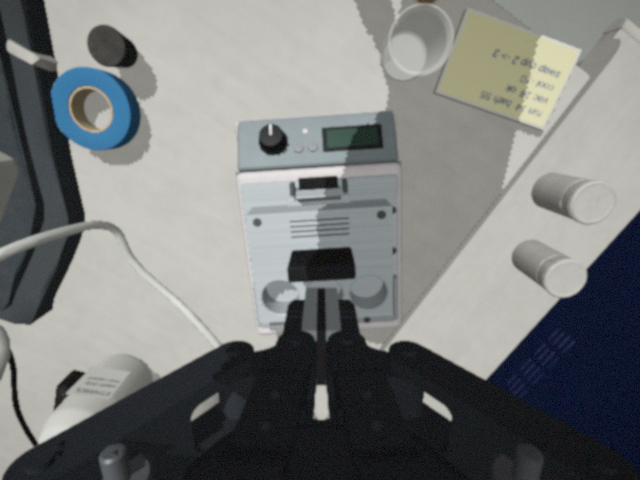

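The block lies flat: its top reads 89 mm along the whole length, and the platform reads 61 mm. The catch at (318,185) is closed over the front, and the gripper is clear.

```bash
python3 -c "
from cell import ticket; print(ticket.finish_job())"
```

```text
the job is handed in; nothing more can be done
None
```

The vial block is hooked fully home under the lip, pressed flat and caught by the spring catch. I let go, the gripper is clear, and the job was handed in at about 19.5 s; the hand-in returned no verdict.

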